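# Index the ink carousel to the ointment jar and latch it

### The job

Turn the ink carousel by the bar handle on its centre column until the one wide, squat jar (all the other containers are slim dropper bottles) stands at the front, directly facing the latch and clicked into its detent. Then swing the latch fully in, so that its blade points straight at the column through the gap in the carousel's rim and locks it. Do not push about or knock over any of the other things on the table and tray.

Things in the scene. Friction and masses are not known exactly. Their poses are not given: they have to be found in the camera images.
- handle (a point): Centre of the black bar handle on the carousel's column, on the turning axis, 161 mm above the table. Bar 100 mm long (this frame's x), 16 mm wide (y), 22 mm high, this point at mid height; the column below is a 12 mm rod. Handle and containers are fixed to the turntable and turn with it; this frame's -x points from the axis to the squat jar. The containers reach 130 mm above the table.
- jar (a point): Centre of the lid of the squat jar (51 mm diameter, top 78 mm above the table), 62 mm from the turning axis, at one of six stations 60 degrees apart; the other five hold slim dropper bottles (31 mm diameter, 85 mm tall). The aluminium turntable is 220 mm in diameter, its top 40 mm above the table; its low rim (58 mm above the table) has a gap in front of each station.
- jar_home (a point): fixed point on the carousel's base, the place where jar must come: 62 mm from the turning axis towards the latch. Its frame: +x from the latch towards the turning axis, z up.
- carousel (a joint): Turntable angle (rad), counterclockwise from above positive, turns without end; 0 or any multiple of 2 pi = jar at the front facing the latch. A spring plunger clicks into a notch every 60 degrees: it draws the turntable in from within 8 degrees of a notch and pushes it away from 8 to 17 degrees; farther off it stays where it is left. Takes up to 0.3 N m.
- latch (a joint): angle of the latch (rad), clockwise from above positive; 0 = open (blade lies across the front, clear of the carousel), 1.571 = fully in against its stop (blade points at the turning axis). It stays where it is left and takes 0.12 N m to turn; its blade runs against the rim when the carousel is not at a station.
- latch_grip (a point): Middle of the black wing grip on the latch, on its upright pivot 140 mm from the carousel's axis at the front of the base, 76 mm above the table. Wing 56 mm long (this frame's y), 12 mm thick (x), from 59 to 85 mm above the table. The frame turns with the latch; +y points along the blade to its tip.
- blade_tip (a point): tip of the steel latch blade (14 mm wide, 10 mm thick), 44 mm from the latch's pivot, 49 mm above the table
- ink_a: loose dropper bottle, 33 mm diameter, 94 mm tall, standing on the tray; origin at the centre of its underside
- ink_b: loose dropper bottle, 33 mm diameter, 84 mm tall, standing on the tray; origin at the centre of its underside
- tape_a: black roll of tape lying flat on the tray, 68 mm diameter, 24 mm high; origin at the centre of its underside
- tape_b: white roll of tape lying flat on the table near the carousel, 68 mm diameter, 20 mm high; origin at the centre of its underside
- cap_block: black ink-cap block on the tray, 100 x 45 x 14 mm; origin at the centre of its underside
- pen: tattoo pen lying on the tray, about 140 mm long (along x), 26 mm thick; origin on its underside
- wash_bottle: white wash bottle standing on the table, 56 mm diameter, 150 mm tall; origin at the centre of its underside
- tray: shallow steel tray, 300 x 220 x 22 mm, does not move; origin at the centre of its underside

How it is judged:
On the way:
1. the squat jar stands at the front in its detent, at rest, while the latch is still open (horizontal distance between jar and jar_home below 0.006 m and velocity of joint carousel between -0.1 and 0.1 rad/s and value of joint latch below 0.6 rad), for 0.2 s.
At the end, for the whole second after the job is handed in: The squat jar is within 5 mm (about 5 degrees) of its place at the front, the latch is turned in to within 8 degrees of its stop, and both are at rest; none of the loose things has moved more than 25 mm or tipped over (horizontal distance between jar and jar_home below 0.005 m and value of joint latch above 1.43 rad and velocity of joint carousel between -0.05 and 0.05 rad/s and velocity of joint latch between -0.05 and 0.05 rad/s); the robot touches nothing.
It fails at once if a loose thing on the table or tray moved more than 25 mm or tipped over (distance of any of ink_a, ink_b, tape_a, tape_b, cap_block, pen, wash_bottle from where it was at the start of the episode above 0.025 m or angle between any of ink_a, ink_b, wash_bottle's own z axis and vertical above 0.6 rad).
It also fails if it takes over 67 s, if anything falls off the work surface, if the arm or the gripper's body presses on something with over 40 N, if the wrist force passes 120 N, or if a joint passes its speed limit or range.

### The arm

A 6-joint arm with a two-finger parallel gripper is mounted at the origin on the work surface. World frame = base frame: x ahead of the robot, y to its left, z up, the work surface at z = 0. Lengths are in m, angles in rad, forces in N, time in s.
With the tool pointing down it reaches from about 0.3 to 1 m from the base axis. Payload 5.1 kg.
Tool frame: the origin (TCP) lies between the finger pads; the fingertips stand 22 mm ahead of it and the grasp point (between the pads) lies 3 mm ahead of it; z points along the fingers, y is the line along which they close (so a half turn about z gives the same grasp; the last joint's range is limited). The gripper opens to 95 mm and grips with 3 to 60 N. Pads are 20 mm wide; open, the fingers measure 119 mm over their backs; the gripper's body (75 mm by 180 mm) begins 59 mm behind the grasp point.
Start: joints at [1.218, 0.124, 1.65, -0, 1.367, -0.083], TCP at [0.173, 0.626, 0.237] pointing down, gripper open.
Joint ranges: [-2.61, 2.61], [-1.02, 2.33], [0.03, 2.71], [-1.35, 4.49], [0.32, 2.68], [-2.91, 2.91]. Speed limits (rad/s): [2.57, 2.57, 3.14, 3.14, 3.14, 3.14].

### API

Orientations are given as a unit quaternion [x, y, z, w].
In Python, from station import read_state, camera, get_calibration, close_job, spot_in gives the robot as it stands.
- The arm moves only by the shell command python3 -m inch 'ROWS' [OPENING]. ROWS is text: rows parted by semicolons, each of 4 numbers parted by spaces: the shift along the world's x, y, z in mm, then the turn about the world's z in degrees. A call has 1 to 5 rows; each row shifts and turns the commanded pose from where the row before left it; what a row does not reach is not made up. A row lasts 1/10 s, in which the tool goes at most 50 mm and 8.59 degrees, less where a joint would pass 70% of its speed; a pose out of reach is approached as far as the arm can. A call is refused whole if a number of a shift passes 50 or a number of a turn 8.59, either way. A call with a gripper value outside its range is refused whole. OPENING is the finger opening in mm, from 0 to 95.1, set as the call begins (- or left out, the last holds). The fingers move at their own pace and stop on an object; the grip force is fixed at half the most. Time passes only in rows, so rows that do not move let the fingers close. It gives the time, the measured TCP pose, the force, the opening and the grip force at its end, in the units of the state.
- read_state(): the state, without advancing time (a new reading comes with each control period).
- camera(name): name is "scene" or "side" or "wrist"; returns the picture (420x560x3 uint8, blue, green, red); there is no depth.
- get_calibration(name): a dict with "K" (3x3 intrinsics, pixels), "rvec" (rotation vector, rad) and "tvec" (3), from world to camera coordinates, as OpenCV has them; the wrist camera has in their place "mount" (4x4, takes a point from camera to tool coordinates, whose origin is the TCP and whose axes are the flange's). Camera axes: x right, y down, z forward; pixel columns grow to the right and rows downward; lengths in m; the calibration is good to about 2 mm. A picture is of the moment at which its call begins: read the wrist's pose just before it. get_calibration takes no time and is no camera call.
- close_job(): hands the job in; it is judged then, once.
Trained networks look in the newest picture that a camera, given by its name, has taken for a name from the list of things; names that differ only in an ending like _2 or _b are one class to them, and where a whole thing is asked for, a point or a joint stands for the part that bears it (a point fixed in the world has none). Each returns a list of dicts, best first, with "score" (0 to 1); they miss things now and then, are a little off and sometimes report something else, mostly with a low value. They report only what shows in the picture. A call takes as long as a camera call.
- spot_in(thing, camera): "bbox" ([left, top, width, height] in pixels, round what is visible of it).
The state is a dict: "clock": time; "joints": joint angles; "qvel": joint speeds; "joint_efforts": joint torques, N m; "eef_pos": TCP position; "tool_rot": TCP orientation; "wrist_force": force on the tool from outside, world axes, zero at the start; "moment": the same for the moment, N m; "grip_width": opening from 0.0 (shut) to 1.0 (fully open); "finger_force": force on a finger pad.
Only numpy, scipy, OpenCV 4.12 (cv2) and the standard library are available. Lean on these libraries where they do the work, as an engineer would, in place of code of your own. Each camera call takes 0.05 s, during which the arm holds its last target. There are 200 camera calls.

## Working session

There is one attempt and no reset: what is moved stays moved. The work goes in short steps, Python scripts to look and compute and a shell command to move; the robot and the scene stay as the last step left them, time stands still between calls to the robot, and variables do not carry over. Pictures are saved under pics/ and viewed, at most 10 in all, crops included, and the job is handed in when it is done.

```bash
mkdir -p pics; python3 - <<'E'
from station import *
import cv2,numpy as np
s=read_state();print(s['clock'],s['eef_pos'],s['tool_rot'])
ims=[]
for c in ("scene","side"):
    im=camera(c);cv2.imwrite(f"pics/{c}0.png",im)
    k=get_calibration(c);R=cv2.Rodrigues(np.array(k['rvec']))[0];print(c,(-R.T@np.array(k['tvec'])).ravel(),R[2])
    for t in ("handle","jar","latch_grip","blade_tip","tape_b","wash_bottle","tray"):
        print(t,[( [round(v) for v in d['bbox']],round(d['score'],2)) for d in spot_in(t,c)[:2]])
E
```

```text
0.0 [0.17309226 0.62591318 0.23540152] [ 1.34502844e-01  9.90912672e-01 -1.00671174e-03 -2.18997101e-04]
scene [ 1.02525315 -0.03600065  0.71132407] [-0.59642892  0.06039443 -0.80039057]
handle [([106, 189, 111, 109], 0.76)]
jar [([104, 192, 114, 104], 0.65)]
latch_grip [([139, 175, 35, 21], 0.8)]
blade_tip [([133, 174, 41, 24], 0.76), ([102, 189, 115, 112], 0.53)]
tape_b [([257, 155, 26, 28], 0.97), ([346, 258, 40, 29], 0.91)]
wash_bottle [([273, 266, 35, 60], 0.87)]
tray [([313, 174, 143, 135], 0.67), ([140, 175, 31, 19], 0.53)]
side [ 0.01000308 -0.52716912  0.67843713] [ 0.57431147  0.56618015 -0.59127521]
handle [([326, 234, 136, 126], 0.91), ([127, 155, 171, 111], 0.24)]
jar [([329, 232, 133, 132], 0.71)]
latch_grip [([327, 327, 46, 32], 0.63)]
blade_tip [([325, 326, 50, 35], 0.78)]
tape_b [([244, 178, 33, 30], 0.85), ([183, 289, 43, 34], 0.55)]
wash_bottle [([319, 154, 33, 71], 0.97)]
tray [([130, 159, 168, 102], 0.56)]
```

View pics/scene0.png

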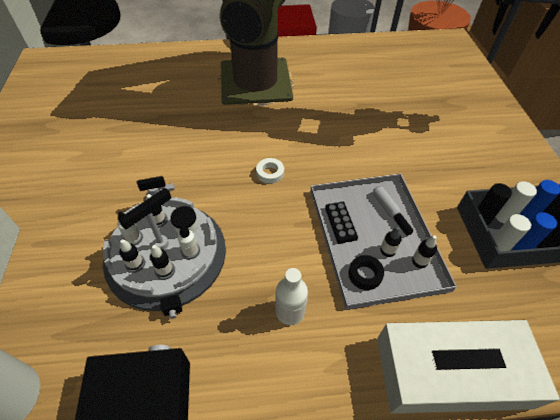

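View pics/side0.png

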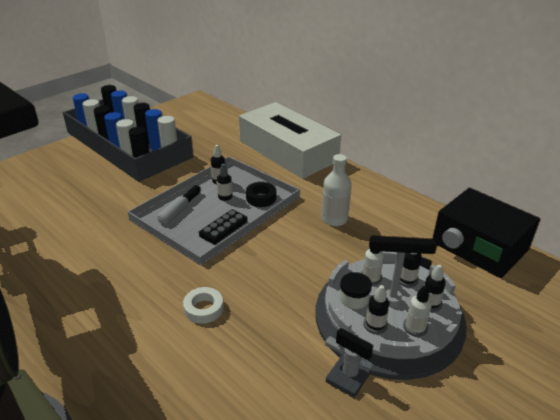

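The scene view shows the carousel around (165,250). Its bar handle runs (122,222)–(170,195), the squat jar's lid is at (183,216), and the latch wing is at (151,183) on the robot's side. The side view shows the handle at (370,243)–(436,246), the lid at (356,283) and the wing at (338,337)–(371,350).

```bash
cat > h.py <<'E'
from station import *
import cv2,numpy as np
def cam(c):
    k=get_calibration(c);K=np.array(k['K'])
    if 'mount' in k:
        from scipy.spatial.transform import Rotation as Ro
        s=read_state();T=np.eye(4);T[:3,:3]=Ro.from_quat(s['tool_rot']).as_matrix();T[:3,3]=s['eef_pos']
        W=T@np.array(k['mount']);return K,W[:3,:3],W[:3,3]
    R=cv2.Rodrigues(np.array(k['rvec']))[0];return K,R.T,(-R.T@np.array(k['tvec']).ravel())
def bp(c,p,z):
    K,R,o=cam(c);d=R@np.linalg.inv(K)@[p[0],p[1],1];return (o+d*(z-o[2])/d[2])[:2].round(4)
E
python3 - <<'E'
from h import *
for n,z,a,b in [("h1",.165,(122,222),(436,246)),("h2",.165,(170,196),(370,243)),("jar",.078,(183,216),(356,283)),("w1",.078,(138,185),(338,339)),("w2",.078,(165,183),(371,350)),("wash",.14,(293,277),(339,163)),("tapeb",.02,(270,169),(203,304))]:
    print(n,bp("scene",a,z),bp("side",b,z))
k=get_calibration("wrist");print(np.array(k['mount']).round(3),k['K'])
E
```

```text
h1 [ 0.6155 -0.26  ] [ 0.615  -0.2652]
h2 [ 0.5653 -0.1824] [ 0.5501 -0.1915]
jar [ 0.5465 -0.1764] [ 0.5443 -0.1799]
w1 [ 0.4554 -0.2754] [ 0.435  -0.2331]
w2 [ 0.4549 -0.2188] [ 0.4528 -0.2783]
wash [0.7334 0.0206] [0.7298 0.015 ]
tapeb [0.3808 0.0119] [0.3725 0.0033]
[[-0.001 -0.969 -0.246  0.068]
 [ 1.    -0.001 -0.     0.   ]
 [ 0.    -0.246  0.969 -0.147]
 [ 0.     0.     0.     1.   ]] [[313.85400761   0.         275.45643017]
 [  0.         313.85400761 208.79954438]
 [  0.           0.           1.        ]]
```

```bash
R='20 -41 2 -2;20 -41 2 -2;20 -41 2 -2;20 -41 2 -2;20 -41 2 -2'
python3 -m inch '20 -41 2 -2;20 -41 2 -2;20 -41 2 -2;20 -41 2 -2;20 -41 2 -2'
python3 -m inch '20 -41 2 -2;20 -41 2 -2;20 -41 2 -2;20 -41 2 -2;20 -41 2 -2'
python3 -m inch '20 -41 2 -2;20 -41 2 -2;20 -41 2 -2;20 -41 2 -2;20 -41 2 -2'
python3 -m inch '20 -41 2 -2;20 -41 2 -2;20 -41 2 -2;20 -41 2 -2;0 0 0 0'
python3 - <<'E'
from h import *
im=camera("wrist");cv2.imwrite("pics/w1.png",im)
s=read_state();print(s['clock'],s['eef_pos'],s['tool_rot'])
for t in ("handle","jar","latch_grip"): print(t,spot_in(t,"wrist")[:2])
E
```

```text
clock: 1.3
eef_pos: [0.2737, 0.4199, 0.2468]
tool_rot: [0.221, 0.975, 0.0, 0.0]
wrist_force: [0.9, 0.1, -0.1]
grip_width: 1.001
finger_force: 0.0
clock: 1.8
eef_pos: [0.3737, 0.2148, 0.2571]
tool_rot: [0.305, 0.952, 0.0, 0.001]
wrist_force: [0.8, 0.3, 0.6]
grip_width: 0.998
finger_force: 0.0
clock: 2.3
eef_pos: [0.4738, 0.0095, 0.2672]
tool_rot: [0.387, 0.922, 0.0, 0.001]
wrist_force: [0.8, 1.2, -0.5]
grip_width: 0.999
finger_force: 0.0
clock: 2.8
eef_pos: [0.5545, -0.1568, 0.2744]
tool_rot: [0.452, 0.892, -0.001, 0.0]
wrist_force: [0.8, -0.5, -1.0]
grip_width: 1.001
finger_force: 0.0
2.85 [ 0.55366261 -0.15452462  0.27424796] [ 4.51194195e-01  8.92425666e-01 -9.60316526e-06 -4.78948162e-04]
handle [{'bbox': [179.3, 154.9, 174.1, 177.7], 'score': 0.81}]
jar [{'bbox': [176.2, 156.2, 177.9, 177.9], 'score': 0.74}]
latch_grip [{'bbox': [135.4, 163.0, 46.2, 65.8], 'score': 0.81}]
```

View pics/w1.png

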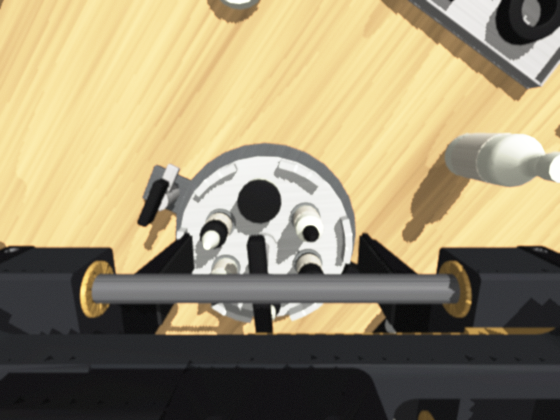

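The wrist view shows the jar lid at (259,201), the bar from (257,237) to (265,330), and the latch wing from (159,181) to (146,222).

```bash
python3 - <<'E'
from h import *
ang=lambda v:np.degrees(np.arctan2(v[1],v[0]))
j=bp("wrist",(259,201),.078);a=bp("wrist",(257,238),.172);b=bp("wrist",(265,330),.172)
w1=bp("wrist",(159,181),.085);w2=bp("wrist",(146,222),.085);w=(w1+w2)/2
K,R,o=cam("wrist");print("cam",o)
c=(a+b)/2;print("jar",j,"h",a,b,c,ang(a-b),"jar dir",ang(j-c),np.linalg.norm(j-c))
print("wing",w1,w2,w,"dir",ang(w1-w2),"front",ang(w-c),np.linalg.norm(w-c))
E
```

```text
cam [ 0.51279766 -0.09657263  0.42153062]
jar [ 0.5446 -0.1701] h [ 0.5532 -0.1768] [ 0.6106 -0.2443] [ 0.5819  -0.21055] 130.37685400766406 jar dir 132.67996072397798 0.05502265442524569
wing [ 0.4441 -0.215 ] [ 0.4565 -0.2633] [ 0.4503  -0.23915] dir 104.39851740161234 front -167.73884137586413 0.13467189758817544
```

```bash
python3 -m inch '11 -21 0 2;11 -21 0 2;11 -21 0 0;0 0 0 0'
python3 -m inch '0 0 -30 0;0 0 -40 0;0 0 -36 0;0 0 0 0' 60
python3 - <<'E'
from h import *
im=camera("side");s=read_state();print(s['eef_pos'],s['tool_rot'],s['wrist_force'])
cv2.imwrite("pics/s1.png",cv2.resize(im[180:400,270:530],None,fx=3,fy=2.7))
E
```

```text
clock: 3.4
eef_pos: [0.5866, -0.2156, 0.2747]
tool_rot: [0.418, 0.908, -0.0, 0.0]
wrist_force: [0.4, -0.3, 0.2]
grip_width: 1.002
finger_force: 0.0
clock: 3.8
eef_pos: [0.5823, -0.212, 0.1623]
tool_rot: [0.418, 0.909, 0.0, -0.006]
wrist_force: [-0.7, -0.1, -0.8]
grip_width: 0.72
finger_force: 0.0
[ 0.58416584 -0.21304803  0.1660039 ] [ 4.17589663e-01  9.08630175e-01  1.73847144e-04 -3.16990435e-03] [ 1.1530625   0.83345953 -0.37816494]
```

View pics/s1.png

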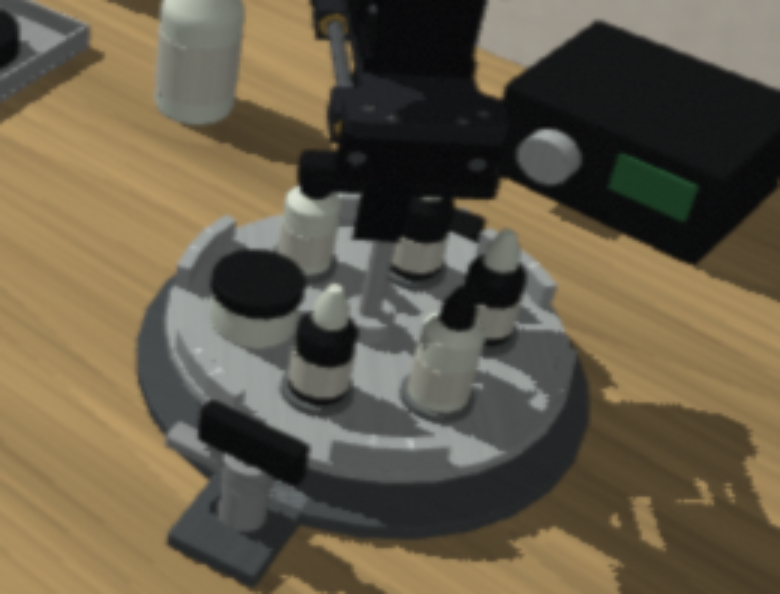

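The fingers are down around the bar (its end shows at (320,170)), clear of all the bottles. I'll close the gripper.

```bash
python3 -m inch '0 0 0 0;0 0 0 0;0 0 0 0;0 0 0 0;0 0 0 0' 0
python3 -m inch '0 0 0 0;0 0 0 0;0 0 0 4;0 0 0 4;0 0 0 0'
```

```text
clock: 4.35
eef_pos: [0.586, -0.2163, 0.1697]
tool_rot: [0.418, 0.908, -0.001, 0.0]
wrist_force: [-10.1, -6.7, 4.6]
grip_width: 0.269
finger_force: 5.5
clock: 4.85
eef_pos: [0.582, -0.2199, 0.1696]
tool_rot: [0.354, 0.935, -0.005, -0.004]
wrist_force: [-17.8, -11.1, 7.8]
grip_width: 0.168
finger_force: 30.0
```

```bash
python3 -m inch '-3 -2 0 0;-2 -2 0 0;0 0 0 0;0 0 0 0'
```

```text
clock: 5.25
eef_pos: [0.5817, -0.22, 0.1695]
tool_rot: [0.354, 0.935, -0.001, 0.001]
wrist_force: [-0.4, -2.7, 3.3]
grip_width: 0.164
finger_force: 30.0
```

```bash
python3 -m inch '0 0 0 5;0 0 0 5;0 0 0 5;0 0 0 5;0 0 0 0'
python3 -m inch '0 0 0 0'
```

```text
clock: 5.75
eef_pos: [0.5807, -0.2217, 0.1695]
tool_rot: [0.185, 0.983, -0.002, -0.0]
wrist_force: [-4.6, -8.4, 4.5]
grip_width: 0.166
finger_force: 30.0
clock: 5.85
eef_pos: [0.5808, -0.2217, 0.1695]
tool_rot: [0.186, 0.983, -0.002, -0.0]
wrist_force: [-5.2, -7.2, 4.3]
grip_width: 0.166
finger_force: 30.0
```

```bash
python3 -m inch '-1 -2 0 4;0 0 0 5;0 0 0 5;0 0 0 5;0 0 0 0'
python3 -m inch '0 -2 0 4;0 0 0 4;0 0 0 3;0 0 0 0;0 0 0 0'
python3 - <<'E'
from h import *
s=read_state();print(s['eef_pos'],s['tool_rot'],s['moment'])
im=camera("side");im2=camera("scene")
cv2.imwrite("pics/c2.png",np.hstack([cv2.resize(im[200:400,280:480],(400,400),interpolation=2),cv2.resize(im2[150:320,90:260],(400,400),interpolation=2)]))
E
```

```text
clock: 6.35
eef_pos: [0.5803, -0.2235, 0.1695]
tool_rot: [0.021, 1.0, -0.002, 0.0]
wrist_force: [-1.3, -7.0, 2.5]
grip_width: 0.167
finger_force: 30.0
clock: 6.85
eef_pos: [0.5804, -0.2247, 0.1695]
tool_rot: [-0.075, 0.997, -0.002, -0.0]
wrist_force: [-1.9, -5.1, 3.2]
grip_width: 0.167
finger_force: 30.0
[ 0.58037449 -0.2247028   0.16950915] [-7.49876954e-02  9.97183260e-01 -1.54224356e-03 -1.17728220e-04] [-0.65795791  0.30682529  0.20062674]
```

View pics/c2.png

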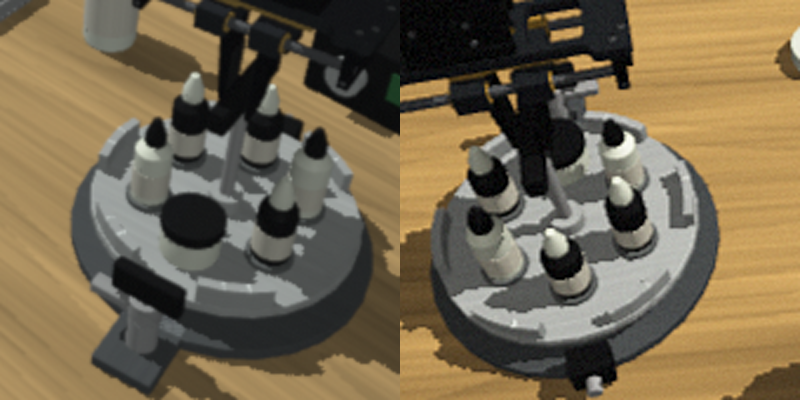

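The squat jar now stands just short of the latch (side crop (193,230), wing at (150,285)), and the moment shows the detent pulling it in.

```bash
python3 -m inch '0 -1 0 1.5;0 0 0 0;0 0 0 0'; python3 -c "
from station import *
print(read_state()['moment'])"
python3 -m inch '0 0 0 0;0 0 0 0;0 0 0 0;0 0 0 0' 60
python3 -m inch '0 0 30 0;0 0 40 0;0 0 36 0;-20 0 0 0;0 0 0 0'
python3 - <<'E'
from h import *
im=camera("wrist");cv2.imwrite("pics/w2.png",im)
s=read_state();print(s['clock'],s['eef_pos'],s['tool_rot'])
E
```

```text
clock: 7.25
eef_pos: [0.5804, -0.2249, 0.1695]
tool_rot: [-0.088, 0.996, -0.001, -0.0]
wrist_force: [-3.4, -2.8, 5.3]
grip_width: 0.163
finger_force: 30.0
[-0.45147569  0.3973794   0.27515836]
clock: 7.65
eef_pos: [0.5801, -0.2241, 0.168]
tool_rot: [-0.088, 0.996, 0.0, -0.0]
wrist_force: [-0.5, -0.9, 0.5]
grip_width: 0.448
finger_force: 0.0
clock: 8.15
eef_pos: [0.5599, -0.2247, 0.2765]
tool_rot: [-0.087, 0.996, -0.001, 0.001]
wrist_force: [0.2, -0.2, -1.0]
grip_width: 0.626
finger_force: 0.0
8.2 [ 0.56001298 -0.22442458  0.27482735] [-8.73162594e-02  9.96180582e-01 -1.55860824e-05  3.43325696e-04]
```

View pics/w2.png

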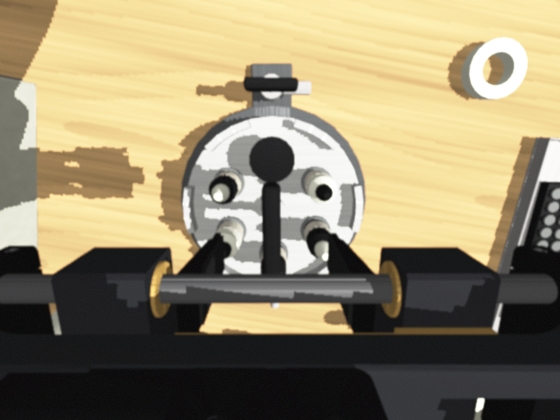

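The wrist view shows the jar (271,160), the bar and the latch wing (246,83)–(298,85) in one line, with the blade tip at (311,88): the jar has clicked in at the front.

```bash
python3 - <<'E'
from h import *
a=bp("wrist",(297,85),.085);b=bp("wrist",(246,84),.085);j=bp("wrist",(271,160),.078);h=bp("wrist",(271,185),.172)
ang=lambda v:np.degrees(np.arctan2(v[1],v[0]))
print(a,b,(a+b)/2,ang(a-b),np.linalg.norm(a-b),j,h,ang(j-h), bp("wrist",(311,88),.049))
for c in("scene","side"):
    camera(c)
    d=spot_in("latch_grip",c)[0];x=d['bbox'];print(c,d['score'],x,bp(c,(x[0]+x[2]/2,x[1]+x[3]/2),.07))
E
```

```text
[ 0.4473 -0.2226] [ 0.4552 -0.2733] [ 0.45125 -0.24795] 98.8565259034613 0.05131179201704029 [ 0.5263 -0.2357] [ 0.5369 -0.2325] -163.20162821869488 [ 0.4428 -0.2052]
scene 0.75 [138.0, 176.1, 38.2, 17.7] [ 0.4518 -0.2376]
side 0.57 [328.0, 327.7, 45.2, 34.4] [ 0.4452 -0.2488]
```

```bash
python3 -m inch '-36 -3 0 0;-36 -3 0 0;-36 -3 0 0;-34 -1 0 0;0 0 0 0' 0
python3 -m inch '0 0 -40 0;0 0 -40 0;0 0 -40 0;0 0 -30 0;0 0 0 0'
python3 -m inch '0 0 -20 0;0 0 -18 0;0 0 0 0;0 0 0 0'
```

```text
clock: 8.9
eef_pos: [0.4158, -0.2344, 0.2737]
tool_rot: [-0.086, 0.996, 0.0, -0.001]
wrist_force: [-0.2, 0.3, -0.4]
grip_width: 0.266
finger_force: 0.0
clock: 9.4
eef_pos: [0.4156, -0.2321, 0.1189]
tool_rot: [-0.088, 0.996, 0.004, -0.004]
wrist_force: [-0.7, -0.2, 0.2]
grip_width: 0.005
finger_force: 0.0
clock: 9.8
eef_pos: [0.4192, -0.235, 0.088]
tool_rot: [-0.088, 0.996, -0.0, 0.0]
wrist_force: [0.2, -0.7, -0.5]
grip_width: 0.004
finger_force: 0.0
```

```bash
python3 -m inch '6 1.5 -1 0;7 1.5 -1 0;0 0 0 0'
python3 -m inch '3.5 4.5 0 0;3.5 4.5 0 0;0 0 0 0'
python3 -m inch '5 1 0 0;5 1 0 0;4 1 0 0;0 0 0 0'
```

```text
clock: 10.1
eef_pos: [0.4313, -0.2318, 0.086]
tool_rot: [-0.088, 0.996, -0.0, -0.001]
wrist_force: [-6.2, -0.7, 5.0]
grip_width: 0.003
finger_force: 3.3
clock: 10.4
eef_pos: [0.4378, -0.2221, 0.085]
tool_rot: [-0.088, 0.996, 0.0, -0.001]
wrist_force: [-4.6, 0.6, 1.7]
grip_width: 0.004
finger_force: 2.4
clock: 10.8
eef_pos: [0.453, -0.219, 0.085]
tool_rot: [-0.088, 0.996, 0.0, 0.0]
wrist_force: [-0.8, 1.8, -0.0]
grip_width: 0.006
finger_force: 1.1
```

```bash
python3 -m inch '5 -2 0 0;5 -3 0 0;5 -3 0 0;0 0 0 0'
python3 -m inch '1 -4 0 0;0 0 0 0'
```

```text
clock: 11.2
eef_pos: [0.468, -0.2277, 0.0846]
tool_rot: [-0.087, 0.996, 0.0, 0.0]
wrist_force: [-0.4, 2.3, -0.1]
grip_width: 0.007
finger_force: 1.4
clock: 11.4
eef_pos: [0.4693, -0.2313, 0.0848]
tool_rot: [-0.087, 0.996, 0.0, 0.001]
wrist_force: [0.9, 3.6, -0.5]
grip_width: 0.006
finger_force: 2.1
```

```bash
python3 -m inch '0.5 -3 0 0;0 0 0 0;0 0 0 0'
python3 -m inch '0.5 -3 0 0;0 0 0 0;0 0 0 0'
```

```text
clock: 11.7
eef_pos: [0.4696, -0.2321, 0.0848]
tool_rot: [-0.087, 0.996, 0.003, 0.001]
wrist_force: [1.2, 12.0, 2.0]
grip_width: 0.005
finger_force: 6.2
clock: 12.0
eef_pos: [0.4698, -0.2327, 0.0847]
tool_rot: [-0.087, 0.996, 0.006, 0.001]
wrist_force: [-0.6, 21.4, 6.5]
grip_width: 0.004
finger_force: 11.0
```

Force climbs with no further motion, so the latch is at its stop. I'll back off sideways, raise the arm and check.

```bash
python3 -m inch '-1 10 0 0;-2 12 0 0;0 0 20 0;0 0 40 0;0 0 40 0'
python3 -m inch '0 0 40 0;0 0 40 0;30 0 0 0;30 0 0 0;0 0 0 0'
python3 - <<'E'
from h import *
im=camera("wrist");i2=camera("side")
cv2.imwrite("pics/w3.png",np.hstack([cv2.resize(im[20:300,140:420],(400,400)),cv2.resize(i2[200:400,280:480],(400,400))]))
E
```

```text
clock: 12.5
eef_pos: [0.466, -0.2156, 0.1855]
tool_rot: [-0.088, 0.996, -0.001, -0.0]
wrist_force: [0.3, -0.4, 0.4]
grip_width: 0.007
finger_force: 0.0
clock: 13.0
eef_pos: [0.5287, -0.216, 0.2655]
tool_rot: [-0.088, 0.996, -0.001, 0.001]
wrist_force: [0.2, 0.7, -0.2]
grip_width: 0.005
finger_force: 0.0
```

View pics/w3.png

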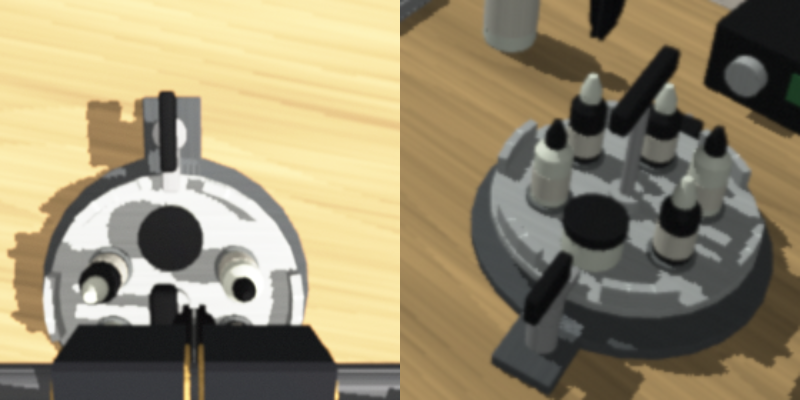

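The latch wing (168,130) now points straight at the column. The blade is in the rim gap, with the jar (170,238) and the bar (163,300) in line behind it, and the arm is clear.

```bash
python3 -c "
from station import *
print(close_job())"
```

```text
the job is handed in; nothing more can be done
None
```

The squat jar is clicked into its detent at the front, the latch is swung in to its stop, and the job was handed in at about 13 s of the 67 s limit; no verdict came back.

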